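# Pin back the label dispenser's sprung arm

## Robot

A 6-joint arm with a two-finger parallel gripper is mounted at the origin on the work surface. World frame = base frame: x ahead of the robot, y to its left, z up, the work surface at z = 0. Lengths are in m, angles in rad, forces in N, time in s.
With the tool pointing down it reaches from about 0.375 to 0.9 m from the base axis. Payload 3.1 kg.
Tool frame: the origin (TCP) lies between the finger pads; the fingertips stand 8 mm ahead of it and the grasp point (between the pads) lies 11 mm behind it; z points along the fingers, y is the line along which they close (so a half turn about z gives the same grasp; the last joint's range is limited). The gripper opens to 87 mm and grips with 3 to 60 N. Pads are 19 mm wide; open, the fingers measure 117 mm over their backs; the gripper's body (75 mm by 190 mm) begins 51 mm behind the grasp point.
Start: joints at [1.167, 0.527, 1.433, -0, 1.181, -0.178], TCP at [0.139, 0.609, 0.231] pointing down, gripper open.
Joint ranges: [-3.08, 3.08], [-0.75, 2.2], [0.22, 2.44], [-1.43, 4.57], [0, 2.65], [-2.85, 2.85]. Speed limits (rad/s): [2.79, 2.79, 3.14, 3.14, 3.14, 3.14].

## Interface

Orientations are given as a unit quaternion [x, y, z, w].
In Python, from rig import robot, vision, job gives the robot as it stands.
- The arm moves only by the shell command python3 -m handwheel 'ROWS' [OPENING] [FORCE]. ROWS is JSON, a list of rows, each a list of 4 numbers: the shift along the tool's x, y, z as a fraction of full scale, then the turn about the tool's z as a fraction of full scale. A call has 1 to 20 rows; each row is the pose to reach, as a shift and turn from the pose commanded when the call began, along the tool's axes at that moment, turning the shorter way round; what a row does not reach only later rows make up. Full scale, the value 1, is 300 mm for a shift and 2 pi rad for a turn. A row lasts 1/12 s, in which the tool goes at most 41.7 mm and 7.16 degrees, less where a joint would pass 70% of its speed; a pose out of reach is approached as far as the arm can. A call with a number of a shift or a turn outside -1 to 1 is refused whole. A call with a gripper value outside its range is refused whole. OPENING is the opening in per cent of the stroke, from 0 (shut) to 100 (fully open), set as the call begins (- or left out, the last holds). The fingers move at their own pace and stop on an object; FORCE is the grip in N (left out, the last holds). Time passes only in rows, so rows that repeat a pose let the fingers close. It gives the time, the measured TCP pose, the force, the opening and the grip force at its end, in the units of the state.
- robot.get_obs(): the state, without advancing time (a new reading comes with each control period).
- vision.camera(name): name is "scene" or "top"; returns a dict with "frame" (480x640x3 uint8, red, green, blue), "K" (3x3 intrinsics, pixels), "k1" (the pictures are not rectified: a ray, as slopes to the right and down, at radius r is drawn at 1 + k1 r^2 times it, then the intrinsics apply), "cam_to_world" (4x4, takes a point from camera to world coordinates). Camera axes: x right, y down, z forward; pixel columns grow to the right and rows downward; lengths in m; the calibration is good to about 2 mm. A picture is of the moment at which its call begins. There is no depth.
- job.hand_in(): hands the job in; it is judged then, once.
Trained networks look in the newest picture that a camera, given by its name, has taken for a name from the list of things; names that differ only in an ending like _2 or _b are one class to them, and where a whole thing is asked for, a point or a joint stands for the part that bears it (a point fixed in the world has none). Each returns a list of dicts, best first, with "conf" (0 to 1); they miss things now and then, are a little off and sometimes report something else, mostly with a low value. They report only what shows in the picture. A call takes as long as a camera call.
- vision.look_for(camera, label): "point" ([row, column] in pixels, amid what is visible of it).
- vision.outline_of(camera, label): "mask" (480x640 bool, what is visible of it) and "point" ([row, column] in pixels, amid what is visible of it).
The state is a dict: "time": time; "q": joint angles; "joint_velocities": joint speeds; "joint_torque": joint torques, N m; "position": TCP position; "tool_rot": TCP orientation; "ft_force": force on the tool from outside, world axes, zero at the start; "moment": the same for the moment, N m; "grip_width": finger opening in m; "grip_force": force on a finger pad.
Only numpy, scipy, OpenCV 4.12 (cv2) and the standard library are available. Lean on these libraries where they do the work, as an engineer would, in place of code of your own. Each camera call takes 0.05 s, during which the arm holds its last target. There are 200 camera calls.

## Task

The sprung arm of the label dispenser must be held back so that a new roll can be fitted. Take the square-headed stop pin from the white rack, swing the arm round with it until the stop hole in the grey deck is uncovered on the spindle side of the arm, stand the pin upright and fully home in that hole, and let go, so that the arm springs back only as far as the pin and stays there.

Things in the scene. Friction and masses are not known exactly. Their poses are not given: they have to be found in the camera images.
- pin_grip (a point): Centre of the stop pin's square steel head (24 x 24 x 30 mm, z along the pin), where to grip it. Below: round shaft 14 mm thick, 70 mm long, last 10 mm tapered to 9; the tip is 85 mm below this point. Loose, 110-230 g, upright in one of three holes (40 mm deep, 60 mm apart) of a white rack 190 x 60 x 45 mm; lift 45 mm to clear. The ball-headed and disc-headed pins are not wanted.
- stop_hole (a point): Centre of the stop hole's mouth, on top of the fixed grey deck (260 x 280 mm, 32 high). Hole 17 mm wide, 26 deep, 5 mm countersink. Axes are the deck's: z up; at zero yaw x away from the robot, y to its left. The arm's pivot is at x +106, y +32 mm from here, the roll spindle (26 mm high) at x -14, y +172. Two corks, 40 mm high, stand on the deck's +y half. Pin home: head centre 59 mm above here.
- tension_arm (a joint): Arm angle about its upright pivot, rad: 0 at rest, growing counter-clockwise from above to 1.1. Aluminium bar 10 mm thick, 160 long, 5 to 23 mm above the deck. At rest it points from the pivot to the deck's -x, turned 0.4 rad to +y; swinging it back takes its free end to -y. A pin in the hole on its +y side holds it at about 0.8. Spring torque 0.1 N m at rest, 0.32 at 0.8 (3 N at the pin).
- roller_top (a point): Top centre of the black rubber roller, 26 mm in diameter, at the free end of the sprung arm, 160 mm from the pivot and 27 mm above the deck. Only the pivot cap (33 mm) is higher on the arm. It turns with the arm.

How it is judged:
At the end, for the whole second after the job is handed in: The stop pin stands in the stop hole, home to within 7 mm of the bottom, its head within 20 mm of the hole's axis and within 15 degrees of upright; the arm rests still against it at 0.65 to 0.95 rad; everything is let go (z of pin_grip in the frame of stop_hole below 0.066 m and horizontal distance between pin_grip and stop_hole below 0.02 m and angle between pin_grip's own z axis and vertical below 0.26 rad and value of joint tension_arm between 0.65 and 0.95 rad and velocity of joint tension_arm between -0.05 and 0.05 rad/s); the robot touches nothing.
It also fails if it takes over 51 s, if anything falls off the work surface, if the arm or the gripper's body presses on something with over 40 N, if the wrist force passes 120 N, or if a joint passes its speed limit or range.

## Working session

There is one attempt and no reset: what is moved stays moved. The work goes in short steps, Python scripts to look and compute and a shell command to move; the robot and the scene stay as the last step left them, time stands still between calls to the robot, and variables do not carry over. Pictures are saved under pics/ and viewed, at most 10 in all, crops included, and the job is handed in when it is done.

```bash
mkdir -p pics; cat > h.py <<'E'
import numpy as np, cv2
from rig import robot, vision, job
def ray(c,p):
    K=c["K"];d=np.array([[c["k1"],0,0,0]],float)
    x=(p[1]-K[0][2])/K[0][0];y=(p[0]-K[1][2])/K[1][1]
    rd=np.hypot(x,y);r=rd
    for _ in range(30): r=rd/(1+c["k1"]*r*r)
    s=r/rd if rd>0 else 1
    T=np.array(c["cam_to_world"]);v=T[:3,:3]@np.array([x*s,y*s,1])
    return T[:3,3],v/np.linalg.norm(v)
def at_z(c,p,z):
    o,v=ray(c,p);return o+v*(z-o[2])/v[2]
def tri(rs):
    A=0;b=0
    for o,v in rs:
        P=np.eye(3)-np.outer(v,v);A=A+P;b=b+P@o
    X=np.linalg.solve(A,b);return X,[np.linalg.norm((np.eye(3)-np.outer(v,v))@(X-o)) for o,v in rs]
def proj(c,X):
    T=np.linalg.inv(np.array(c["cam_to_world"]));p=T[:3,:3]@X+T[:3,3];x,y=p[:2]/p[2];f=1+c["k1"]*(x*x+y*y)
    K=c["K"];return np.array([K[1][1]*y*f+K[1][2],K[0][0]*x*f+K[0][2]])
def snap(n,name): 
    c=vision.camera(n);cv2.imwrite("pics/"+name,c["frame"][:,:,::-1]);return c
E
python3 - <<'E'
from h import *
C={n:snap(n,n+"0.png") for n in("scene","top")}
for n in C:
    print(n,np.round(C[n]["cam_to_world"],3).tolist(),C[n]["k1"],C[n]["K"][0][0])
    for l in("pin_grip","stop_hole","tension_arm","roller_top"):
        print(l,[(np.round(d["point"],1).tolist(),round(d["conf"],2)) for d in vision.look_for(n,l)[:4]])
print(robot.get_obs())
E
```

```text
scene [[-0.148, 0.829, -0.539, 1.019], [0.989, 0.126, -0.077, 0.007], [0.004, -0.544, -0.839, 0.768], [0.0, 0.0, 0.0, 1.0]] 0.051580136591127 524.291252580979
pin_grip [([208.0, 209.6], 0.66)]
stop_hole [([284.3, 470.3], 0.67), ([206.3, 212.9], 0.54)]
tension_arm [([278.6, 459.7], 0.95)]
roller_top [([278.4, 460.0], 0.74), ([205.7, 213.2], 0.33)]
top [[-0.019, -0.984, 0.177, 0.427], [-1.0, 0.015, -0.026, -0.03], [0.023, -0.178, -0.984, 0.912], [0.0, 0.0, 0.0, 1.0]] -0.1167651184286599 576.5759137015976
pin_grip [([263.1, 460.4], 0.91)]
stop_hole [([260.7, 182.0], 0.65)]
tension_arm [([240.7, 182.2], 0.73)]
roller_top [([244.4, 184.3], 0.85)]
{'time': 0.5, 'q': array([ 1.16751017e+00,  5.27550562e-01,  1.43278170e+00, -8.48465315e-06,
        1.18140605e+00, -1.78471929e-01]), 'joint_velocities': array([ 7.81657246e-05, -1.94401388e-03, -2.07357731e-04,  5.40771250e-04,
       -8.37234478e-04, -2.06039466e-03]), 'joint_torque': array([-1.21612564e-03, -4.39609408e+01, -1.76790029e+01,  6.33570948e-02,
        5.15703543e-02, -1.80300088e-05]), 'position': array([0.13925633, 0.60921547, 0.23049124]), 'tool_rot': array([ 1.12168945e-01,  9.93689148e-01, -7.08966617e-05, -1.71276328e-05]), 'ft_force': array([0.6727898 , 0.05541811, 0.85092331]), 'moment': array([ 0.03115001, -0.01813445, -0.00773019]), 'grip_force': 0.0, 'grip_width': 0.08711686044334387}
```

View pics/scene0.png

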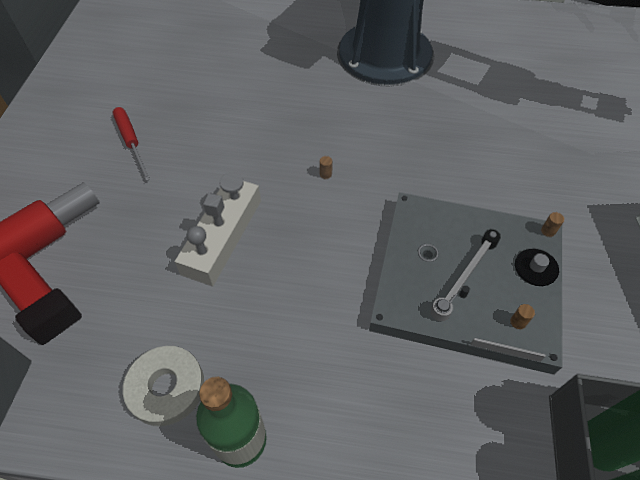

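View pics/top0.png

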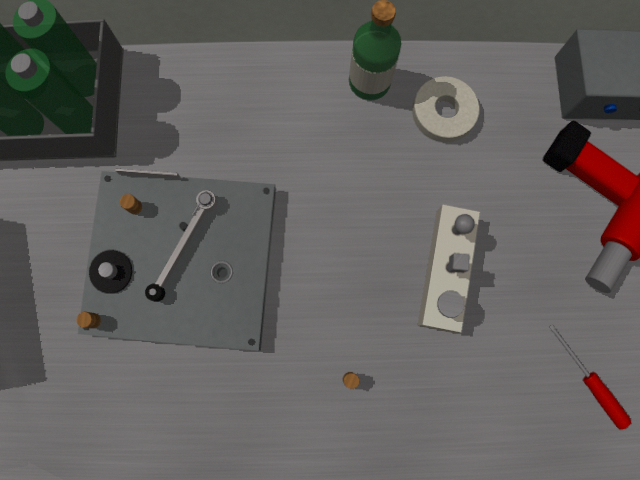

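The pictures show the square pin in the middle of the rack (top 263,460; scene 206,212). The stop hole is at top (271,221) and scene (253,428), and the pivot at top (199,205). The roller is at top (292,155) and the spindle at top (270,108). The network's stop_hole hits are wrong because they land on the arm, so I'll use my own pixel readings.

```bash
python3 - <<'E'
from h import *
C={n:vision.camera(n) for n in("scene","top")}
P={"hole":((253,428),(271.5,221.5),.032),"pivot":((306,443),(199,205),.065),"roller":((237,491.5),(292.5,155),.059),"spindle":((261,541),(270,107.5),.058)}
for k,(s,t,z) in P.items():
    X,r=tri([ray(C["scene"],s),ray(C["top"],t)]);print(k,X.round(4),np.round(r,4),at_z(C["scene"],s,z).round(4),at_z(C["top"],t,z).round(4))
# pin head via masks
for n in C:
    m=vision.outline_of(n,"pin_grip")
    for d in m[:2]:
        M=d["mask"];ys,xs=np.nonzero(M);rect=cv2.minAreaRect(np.c_[xs,ys].astype(np.float32));print(n,d["conf"],d["point"],M.sum(),rect,at_z(C[n],d["point"],.09).round(4),at_z(C[n],d["point"],.105).round(4))
# hole circle: dark bit, zoom
a=cv2.resize(C["top"]["frame"][225:305,425:505],(400,400),interpolation=cv2.INTER_CUBIC)
b=cv2.resize(C["top"]["frame"][240:300,190:250],(400,400),interpolation=cv2.INTER_CUBIC)
cv2.imwrite("pics/z1.png",np.hstack([a,b])[:,:,::-1])
# rack corners on top z=.045 (row,col)
for p in((206,443),(211,479),(331,462),(325,421)): print(at_z(C["top"],p,.045).round(3))
E
```

```text
hole [0.5415 0.1145 0.0285] [0.0003 0.0003] [0.5438 0.1137 0.032 ] [0.541  0.1143 0.032 ]
pivot [0.6498 0.1365 0.0567] [0.0007 0.0007] [0.6542 0.1343 0.065 ] [0.6476 0.1356 0.065 ]
roller [0.5084 0.212  0.0492] [0.0002 0.0002] [0.5153 0.2095 0.059 ] [0.5074 0.2091 0.059 ]
spindle [0.5434 0.287  0.0496] [0.0007 0.0007] [0.5488 0.2844 0.058 ] [0.5422 0.2832 0.058 ]
scene 0.8 [206.8, 213.4] 446 ((213.5, 209.5), (31.0, 19.0), 90.0) [ 0.5455 -0.2389  0.09  ] [ 0.556  -0.2334  0.105 ]
top 0.67 [263.2, 461.3] 313 ((458.5154113769531, 262.376953125), (19.96959114074707, 16.99275779724121), 7.125016689300537) [ 0.5399 -0.2422  0.09  ] [ 0.5378 -0.2383  0.105 ]
[ 0.637 -0.23   0.045]
[ 0.628 -0.287  0.045]
[ 0.443 -0.249  0.045]
[ 0.453 -0.187  0.045]
```

View pics/z1.png

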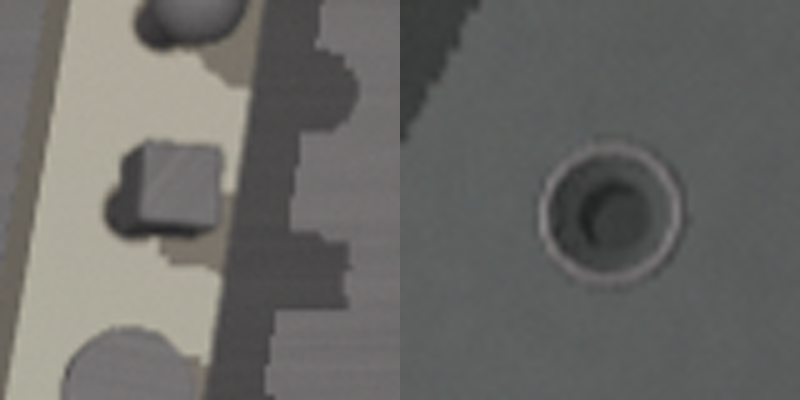

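```bash
python3 -m handwheel '[[-1,-0.5,0,0],[-1,-0.5,0,0],[-1,-0.5,0,0],[-1,-0.5,0,0],[-1,-0.5,0,0],[-1,-0.5,0,0],[-1,-0.5,0,0],[-1,-0.5,0,0],[-1,-0.5,0,0],[-1,-0.5,0,0]]' 80 40
python3 -m handwheel '[[-0.68,-0.99,0,0],[-0.68,-0.99,0,0],[-0.68,-0.99,0,0],[-0.68,-0.99,0,0],[-0.68,-0.99,0,0],[-0.68,-0.99,0,0],[-0.68,-0.99,0,0],[-0.68,-0.99,0,0],[-0.68,-0.99,0,0],[-0.68,-0.99,0,0],[-0.68,-0.99,0,0]]'
```

```text
time: 1.53
position: [0.4005, 0.3946, 0.2306]
tool_rot: [0.115, 0.993, 0.0, 0.0]
ft_force: [0.2, -0.1, -0.6]
grip_width: 0.0699
grip_force: 0.0
time: 2.45
position: [0.531, 0.0614, 0.2305]
tool_rot: [0.113, 0.994, 0.0, -0.0]
ft_force: [-0.2, 0.1, 0.1]
grip_width: 0.0697
grip_force: 0.0
```

```bash
python3 -m handwheel '[[-0.25,-0.97,0,0],[-0.25,-0.97,0,0],[-0.25,-0.97,0,0],[-0.25,-0.97,0,0],[-0.25,-0.97,0,0],[-0.25,-0.97,0,0],[-0.25,-0.97,0,0],[-0.25,-0.97,0.27,0],[-0.25,-0.97,0.27,0],[-0.25,-0.97,0.27,0],[-0.25,-0.97,0.27,0],[-0.25,-0.97,0.27,0]]'
python3 - <<'E'
from h import *
C={n:vision.camera(n) for n in("scene","top")}
a=cv2.resize(C["top"]["frame"][200:350,390:540],(400,400),interpolation=cv2.INTER_CUBIC)
b=cv2.resize(C["scene"]["frame"][130:290,130:290],(400,400),interpolation=cv2.INTER_CUBIC)
cv2.imwrite("pics/z2.png",np.hstack([a,b])[:,:,::-1])
E
```

```text
time: 3.45
position: [0.5403, -0.2375, 0.1509]
tool_rot: [0.111, 0.994, -0.0, 0.001]
ft_force: [-0.1, 0.4, 1.2]
grip_width: 0.0694
grip_force: 0.0
```

View pics/z2.png

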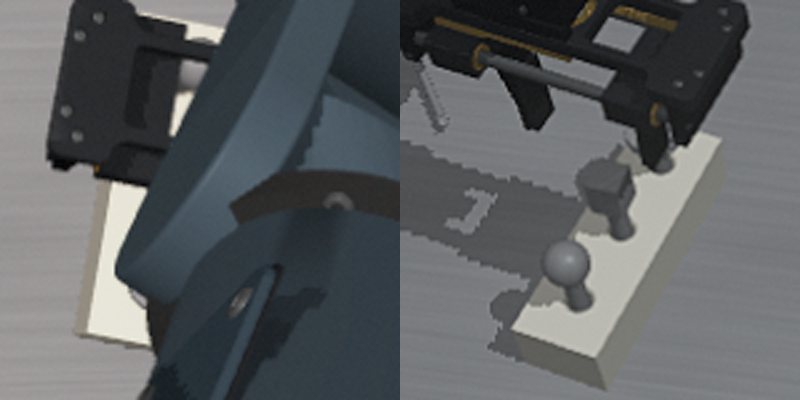

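The fingers stand on either side of the square head, about crop (605,190) in the scene view, and both ends of the rack are clear, so I'll descend and grip.

```bash
python3 -m handwheel '[[0,0,0.1,0],[0,0,0.18,0],[0,0,0.225,0],[0,0,0.225,0],[0,0,0.225,0]]'
python3 -m handwheel '[[0,0,0,0],[0,0,0,0],[0,0,0,0],[0,0,0,0],[0,0,0,0],[0,0,0,0],[0,0,0,0],[0,0,0,0],[0,0,0,0],[0,0,0,0]]' 0 40
python3 -m handwheel '[[0,0,-0.05,0],[0,0,-0.13,0],[0,0,-0.23,0],[0,0,-0.33,0],[0,0,-0.4,0],[0,0,-0.4,0],[0,0,-0.4,0],[0,0,-0.4,0]]'
```

```text
time: 3.97
position: [0.5402, -0.2391, 0.0837]
tool_rot: [0.112, 0.994, -0.001, 0.001]
ft_force: [-0.2, -0.7, 0.1]
grip_width: 0.0696
grip_force: 0.0
time: 4.8
position: [0.5389, -0.2391, 0.082]
tool_rot: [0.112, 0.994, 0.0, -0.0]
ft_force: [-0.8, -0.5, 0.8]
grip_width: 0.024
grip_force: 39.6
time: 5.47
position: [0.5382, -0.2385, 0.2006]
tool_rot: [0.112, 0.994, 0.001, -0.001]
ft_force: [-0.2, -0.0, -1.0]
grip_width: 0.0241
grip_force: 39.2
```

```bash
python3 -m handwheel '[[0.03,0.1,0,0],[0.12,0.747,0,0],[0.12,0.747,0,0],[0.12,0.747,0,0],[0.12,0.747,0,0],[0.12,0.747,0,0],[0.12,0.747,0,0],[0.12,0.747,0,0]]'
python3 -m handwheel '[[0.12,0.747,0,0],[0.12,0.747,0,0],[0.12,0.747,0,0],[0.12,0.747,0,0],[0.12,0.747,0,0],[0.12,0.747,0,0],[0.12,0.747,0,0],[0.12,0.747,0,0],[0.12,0.747,0,0]]'
python3 - <<'E'
from h import *
C={n:snap(n,n+"3.png") for n in("scene","top")}
o=robot.get_obs();p=o["position"];print(p,o["tool_rot"])
for n in C: print(n,[(d["point"],d["conf"]) for d in vision.look_for(n,"pin_grip")[:2]],proj(C[n],p+[0,0,.008]),proj(C[n],p-[0,0,.077]))
f=C["scene"]["frame"][100:340,340:600]
cv2.imwrite("pics/z3.png",cv2.resize(f,(650,600),interpolation=cv2.INTER_CUBIC)[:,:,::-1])
E
```

```text
time: 6.13
position: [0.5527, -0.0108, 0.1999]
tool_rot: [0.11, 0.994, 0.0, -0.002]
ft_force: [-0.2, -0.7, -0.8]
grip_width: 0.0236
grip_force: 39.2
time: 6.88
position: [0.5688, 0.2118, 0.2009]
tool_rot: [0.113, 0.994, -0.001, -0.001]
ft_force: [-0.1, -0.0, -1.0]
grip_width: 0.0241
grip_force: 39.2
[0.56896131 0.21154968 0.20142426] [ 1.13429028e-01  9.93545754e-01 -5.11656214e-04 -6.54177861e-04]
scene [([219.2, 517.7], 0.77)] [207.86777097 525.63366445] [242.84323041 506.27039731]
top [] [232.42943734 121.8391317 ] [244.15916328 141.80349726]
```

View pics/z3.png

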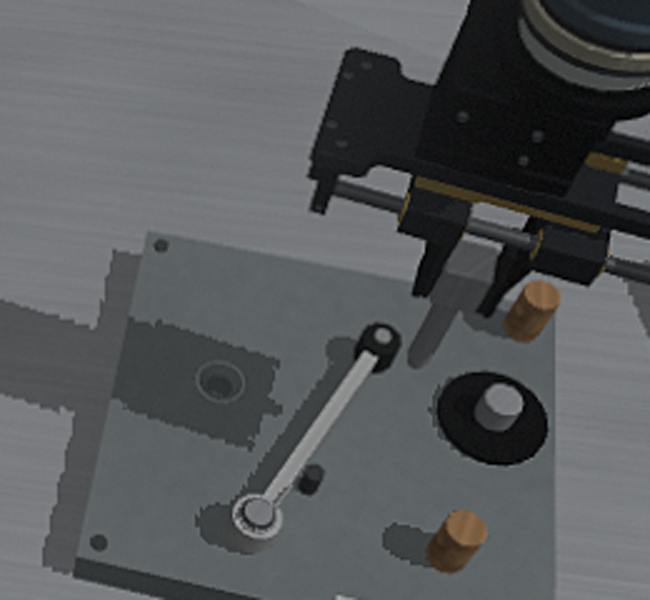

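The pin hangs upright with its tip at crop (418,362), between the arm and the spindle and within 2 px of the prediction. I'll lower it to about 4 mm above the deck.

```bash
python3 -m handwheel '[[0,0,0.1,0],[0,0,0.18,0],[0,0,0.24,0],[0,0,0.27,0],[0,0,0.29,0],[0,0,0.29,0],[0,0,0.29,0],[0,0,0.29,0]]' - 55
python3 - <<'E'
from h import *
P=[]
for _ in range(1):
    o=robot.get_obs();P.append(o["position"])
p=np.mean(P,0);print(p,o["ft_force"])
H=np.array([.541,.1135]);yaw=-.09
R=np.array([[np.cos(yaw),-np.sin(yaw)],[np.sin(yaw),np.cos(yaw)]])
piv=H+R@[.106,.032]
from scipy.spatial.transform import Rotation as Ro
T=Ro.from_quat(o["tool_rot"]).as_matrix()
e=H-piv;rh=np.hypot(*e);ah=np.arctan2(e[1],-e[0]);s=p[:2]-piv;a0=np.arctan2(s[1],-s[0]);r0=np.hypot(*s);print(piv,a0,ah,r0,rh)
for t in np.linspace(0,1,20)[1:]:
    a=a0+(ah-a0)*t;r=r0+(rh-r0)*t
    q=piv+r*np.array([-np.cos(a),np.sin(a)]);d=T.T@np.r_[q-p[:2],0]
    print((d[:2]/.3).round(3).tolist())
E
```

```text
time: 7.75
position: [0.57, 0.2138, 0.1163]
tool_rot: [0.112, 0.994, 0.0, 0.001]
ft_force: [-1.0, 0.2, -2.2]
grip_width: 0.0237
grip_force: 54.0
[0.56999331 0.21377875 0.11629629] [-1.02687448  0.23945711 -2.19050241]
[0.6494471  0.13584336] 0.7757510038443622 -0.20318689655788222 0.11129613993418944 0.11072488428533127
[0.009, -0.017]
[0.018, -0.034]
[0.026, -0.051]
[0.033, -0.069]
[0.039, -0.087]
[0.043, -0.106]
[0.047, -0.124]
[0.051, -0.143]
[0.053, -0.162]
[0.054, -0.181]
[0.054, -0.2]
[0.053, -0.219]
[0.051, -0.238]
[0.048, -0.257]
[0.044, -0.276]
[0.04, -0.294]
[0.034, -0.312]
[0.027, -0.33]
[0.02, -0.347]
```

```bash
python3 -m handwheel '[[0.009,-0.017,0.008,0],[0.018,-0.034,0.008,0],[0.026,-0.051,0.008,0],[0.033,-0.069,0.008,0],[0.039,-0.087,0.008,0],[0.043,-0.106,0.008,0],[0.047,-0.124,0.008,0],[0.051,-0.143,0.008,0],[0.053,-0.162,0.008,0],[0.054,-0.181,0.008,0],[0.054,-0.2,0.008,0],[0.053,-0.219,0.008,0],[0.051,-0.238,0.008,0],[0.048,-0.257,0.008,0],[0.044,-0.276,0.008,0],[0.04,-0.294,0.008,0],[0.034,-0.312,0.008,0],[0.027,-0.33,0.008,0],[0.02,-0.347,0.008,0],[0.02,-0.347,0.008,0]]'
python3 - <<'E'
from h import *
c=vision.camera("scene");p=robot.get_obs()["position"];print(p,proj(c,p-[0,0,.077]))
t=vision.camera("top")
f=cv2.resize(c["frame"][160:340,360:560],(500,450),interpolation=cv2.INTER_CUBIC);g=cv2.resize(t["frame"][170:350,140:260],(300,450),interpolation=cv2.INTER_CUBIC)
cv2.imwrite("pics/z4.png",np.hstack([f,g])[:,:,::-1])
E
```

```text
time: 9.42
position: [0.5398, 0.1126, 0.1125]
tool_rot: [0.113, 0.994, -0.0, -0.0]
ft_force: [0.2, 3.5, -1.3]
grip_width: 0.0237
grip_force: 54.1
[0.5396729  0.11307405 0.11254988] [249.73006694 428.09038262]
```

View pics/z4.png

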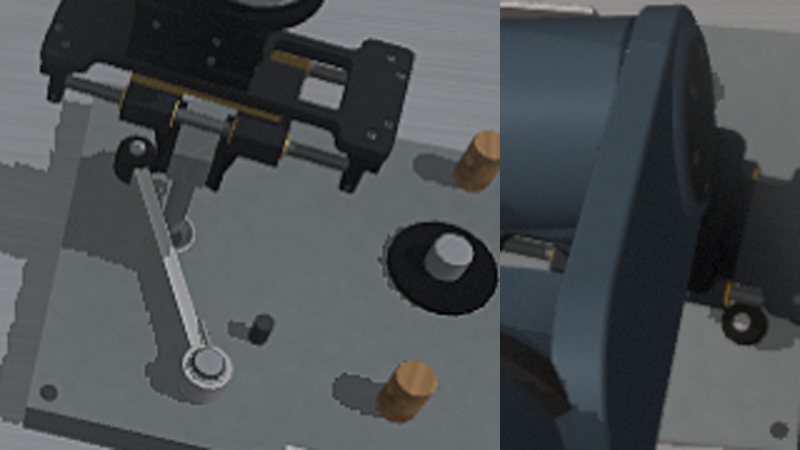

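```bash
python3 - <<'E'
from h import *
c=vision.camera("scene")
f=cv2.resize(c["frame"][215:275,395:460],(650,600),interpolation=cv2.INTER_CUBIC)
f=cv2.convertScaleAbs(f,alpha=1.8)
cv2.imwrite("pics/z5.png",f[:,:,::-1])
E
```

```text
(no output)
```

View pics/z5.png

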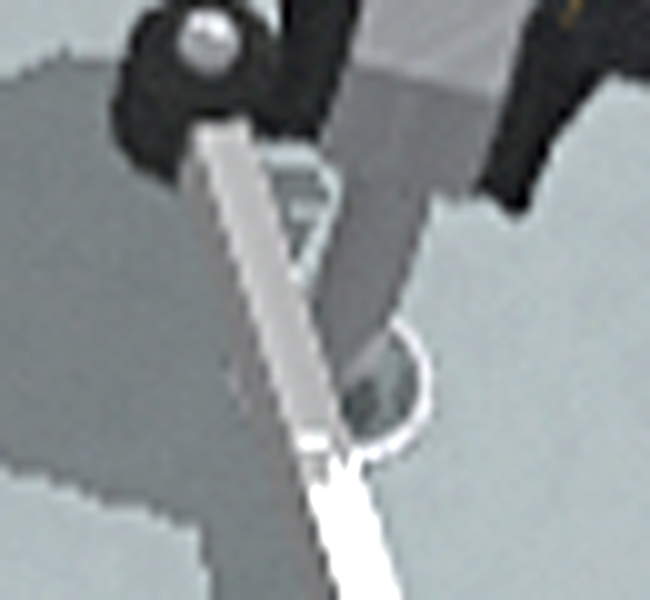

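The arm is swung past the hole, whose ring shows at zoom (330,376). The pin tip sits about 1–2 mm off its centre, within the countersink's capture. I'll nudge it and descend gently, watching the force.

```bash
python3 -m handwheel '[[-0.004,-0.003,0,0],[-0.004,-0.003,0.01,0],[-0.004,-0.003,0.02,0],[-0.004,-0.003,0.03,0],[-0.004,-0.003,0.04,0],[-0.004,-0.003,0.04,0],[-0.004,-0.003,0.04,0]]'
```

```text
time: 10.15
position: [0.5402, 0.1125, 0.0999]
tool_rot: [0.112, 0.994, -0.0, -0.001]
ft_force: [-0.4, 3.4, -4.4]
grip_width: 0.0236
grip_force: 54.0
```

```bash
python3 -m handwheel '[[0,0,0.01,0],[0,0,0.02,0],[0,0,0.03,0],[0,0,0.03,0],[0,0,0.03,0]]'; python3 -m handwheel '[[0,0,0.01,0],[0,0,0.015,0],[0,0,0.02,0],[0,0,0.02,0],[0,0,0.02,0]]'
```

```text
time: 10.57
position: [0.5405, 0.1125, 0.0911]
tool_rot: [0.112, 0.994, 0.0, -0.0]
ft_force: [-0.6, 4.1, -4.3]
grip_width: 0.0236
grip_force: 54.0
time: 10.98
position: [0.5406, 0.1125, 0.0854]
tool_rot: [0.112, 0.994, 0.0, -0.0]
ft_force: [-2.7, 3.4, -1.5]
grip_width: 0.0236
grip_force: 54.0
```

```bash
python3 -m handwheel '[[0,0,0.005,0],[0,0,0.01,0],[0,0,0.01,0],[0,0,0.01,0]]'; python3 -m handwheel '[[0,0,0.003,0],[0,0,0.006,0],[0,0,0.006,0],[0,0,0.006,0]]'
```

```text
time: 11.32
position: [0.5406, 0.1125, 0.083]
tool_rot: [0.112, 0.994, 0.0, -0.0]
ft_force: [-2.7, 4.6, 2.6]
grip_width: 0.0239
grip_force: 54.0
time: 11.65
position: [0.5409, 0.1125, 0.0829]
tool_rot: [0.112, 0.994, 0.0, 0.0]
ft_force: [-5.7, 4.0, 14.7]
grip_width: 0.0239
grip_force: 54.0
```

The pin is seated: 15 N of support at the predicted height. Releasing and retreating.

```bash
python3 -m handwheel '[[0,0,-0.004,0],[0,0,-0.004,0],[0,0,-0.004,0],[0,0,-0.004,0],[0,0,-0.004,0],[0,0,-0.004,0],[0,0,-0.004,0],[0,0,-0.004,0]]' 75
python3 -m handwheel '[[0,0,-0.03,0],[0,0,-0.08,0],[0,0,-0.18,0],[0,0,-0.28,0],[0,0,-0.4,0],[0,0,-0.5,0],[0,0,-0.5,0],[0.3,0.3,-0.5,0],[0.6,0.6,-0.5,0],[0.6,0.8,-0.5,0],[0.6,0.8,-0.5,0],[0.6,0.8,-0.5,0],[0.6,0.8,-0.5,0],[0.6,0.8,-0.5,0],[0.6,0.8,-0.5,0]]'
python3 - <<'E'
from h import *
C={n:vision.camera(n) for n in("scene","top")}
for n in C:
  for l in("pin_grip","roller_top"): print(n,l,[(d["point"],round(d["conf"],2)) for d in vision.look_for(n,l)[:2]])
  print(n,"expected head",proj(C[n],np.array([.541,.1135,.091])),"deck hole",proj(C[n],np.array([.541,.1135,.032])))
f=cv2.resize(C["scene"]["frame"][160:340,360:560],(440,400));g=cv2.resize(C["top"]["frame"][170:350,100:260],(356,400))
cv2.imwrite("pics/z6.png",np.hstack([f,g])[:,:,::-1])
E
```

```text
time: 12.32
position: [0.5409, 0.1123, 0.0819]
tool_rot: [0.112, 0.994, -0.0, -0.0]
ft_force: [-0.6, 0.1, 0.6]
grip_width: 0.0636
grip_force: 0.0
time: 13.57
position: [0.4159, 0.3914, 0.2321]
tool_rot: [0.11, 0.994, 0.001, -0.0]
ft_force: [0.7, 0.5, -0.2]
grip_width: 0.0656
grip_force: 0.0
scene pin_grip [([236.1, 436.0], 0.73)]
scene roller_top [([274.6, 427.7], 0.94)]
scene expected head [231.56500946 434.48409989] deck hole [251.5787139  427.94788129]
top pin_grip []
top roller_top [([245.0, 220.9], 0.98)]
top expected head [266.34244985 215.4343394 ] deck hole [271.51558054 222.03636404]
```

View pics/z6.png

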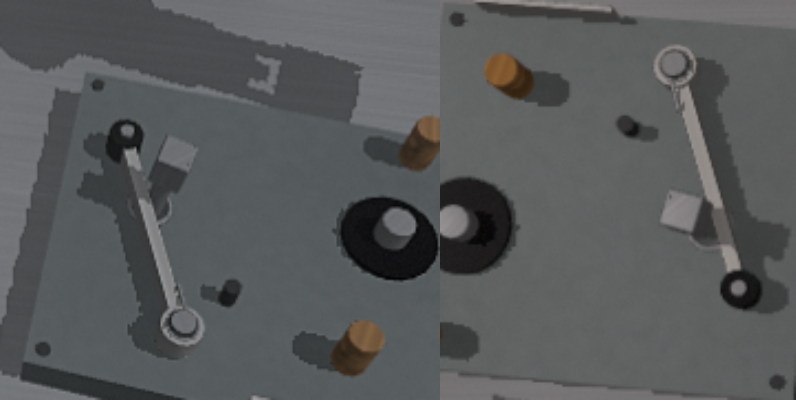

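The pin stands in the hole with the arm resting on it and the head leaning slightly to +y, at top crop (684,213). I'll check the angles, then hand in.

```bash
python3 - <<'E'
from h import *
t=vision.camera("top")
P=at_z(t,(170+65*.45,100+(675-440)*160/356),.065);R=at_z(t,(170+288*.45,100+(741-440)*160/356),.059)
hd=at_z(t,(265.9,209.7),.106);d=(R-P)[:2]
ang=.4+.09-np.arctan2(d[1],-d[0]);off=hd[:2]-[.541,.1135]
print("arm",ang,"len",np.hypot(*d),"head top off",off,"tilt",np.hypot(*off)/.09)
if .68<ang<.92 and np.hypot(*off)<.016: print(job.hand_in())
E
```

```text
arm 0.7819404770537557 len 0.15850450675066735 head top off [-0.00133064  0.00551673] tilt 0.06305482011333122
the job is handed in; nothing more can be done
None
```

The job is handed in: the stop pin is fully home in the stop hole and released, leaning about 0.06 rad, and the arm rests against it at about 0.78 rad with the robot clear. I have not seen the verdict.

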